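Set out a tile and its carving tool

TASK

Set out the things for carving: take the plain terracotta tile out of the slotted rack and lean it, centred and standing on its short edge on the ledge, flat against the sloping back of the wooden easel. Then pull the blue-handled carving tool out of its crock, leaving the crock standing where it is, and lay the tool tip down along the yellow sloping groove of the tool rest with its tip at the stop at the lower end. Set the tile and the tool down gently and leave everything else where it is.

Things in the scene. Friction and masses are not known exactly. Their poses are not given: they have to be found in the camera images.
- tile_center (a point): centre of the plain terracotta (red-brown) tile, loose, 10 x 90 x 120 mm, about 0.2 kg. x: its thickness (10 mm), y: its width (90 mm), z: its long direction (120 mm), up at the start. It stands upright in one of the rack's three slots (which one varies), its lower 30 mm between the slot walls.
- rack: fixed plywood rack, 185 x 110 mm, origin at the centre of its underside. Three slots for tiles run along its y at x = -55, 0 and 55 mm; slot floor 10 mm up, slots 12.5 mm wide, slot walls 6 mm thick with tops 40 mm up. Its three tiles are alike in size and stand to 130 mm above the table.
- easel_back: dark sloping back of the easel. Origin: mid-line where the face meets the ledge, 26 mm above the table. z: up along the face, leaning 0.314 rad (18 deg) from vertical, top towards the robot; x: out of the face, away from the robot; y: along the ledge. Face 80 wide, 74 mm high, 8 mm thick. Ledge at z = 0, 24 mm deep to a lip 8 mm high, 100 mm wide. Leaning tile: centre at x 5, y 0, z 60 mm.
- carver_center (a point): middle of the carving tool, loose, 190 mm long, about 0.05 kg: round blue handle 15 mm thick (upper 118 mm), brass collar, tapered steel tip (lowest 58 mm, blunt end 6 mm). z: from tip to handle end (tip at z = -95, handle end at 95 mm); balance point about z = 20 mm. It starts tip down in its crock, leaning about 14 deg in any direction, the handle sticking out about 95 mm.
- crock: white ceramic crock with a blue band, loose, about 0.5 kg, origin at the centre of its underside, z up: 95 mm high, 46 mm outside diameter on a foot 72 mm wide and 8 mm high, bore 34 mm, inner floor 9 mm up. It holds only the carving tool.
- groove: yellow V groove of the tool rest. Origin: its lower end, on the V's bottom line at the stop plate, 30 mm above the table. z: up along the groove, leaning 0.436 rad (25 deg) from vertical, top towards the robot; x: out of its open side; y: across. 140 mm long, walls at 45 deg each side, mouth 37 mm wide, stop's face at z = 0. Tool laid in it on the stop: centre at x 11, y 0, z 95 mm.
- white_tile: white glazed tile in the rack, loose, same size; to be left alone. Origin at the centre of its underside.
- blue_tile: blue glazed tile in the rack, loose, same size; to be left alone. Origin at the centre of its underside.
- spare_crock: second white crock with a green band and three short tools in it, loose, same size, 136 mm high with its tools; to be left alone. Origin at the centre of its underside.
- slip_jar: lidded jar, 60 mm in diameter, 85 mm high, loose, left alone. Origin at the centre of its underside.
- glaze_bottle: white bottle with yellow cap, 52 mm in diameter, 140 mm high, loose, left alone. Origin at the centre of its underside.
- small_bowl: terracotta bowl, 110 mm wide, 50 mm high, loose, left alone. Origin at the centre of its underside.
- cork_block: cork block 90 x 50 x 35 mm, loose, left alone. Origin at the centre of its underside.
- wood_rib: flat dark wooden stick 30 x 150 x 10 mm lying along its y, loose, left alone. Origin at the centre of its underside.
- easel: the whole fixed easel (base, strut, back and ledge), origin at the centre line on the table, straight below the origin of easel_back. Base 110 mm wide, reaching 85 mm behind it (robot's side) and 45 mm in front; the strut stays lower than the back's top. A tile leaning there stands 46 mm above the top of the back.
- rest: the whole fixed tool rest; origin on the table straight below the origin of groove. Its steel base reaches 120 mm behind (robot's side) and 30 mm in front, 75 mm wide; a post under the groove carries it. A tool laid in the groove stands 50 mm out beyond the groove's upper end.
Not all that is in view belongs to the job. Several things look just like the rest: the one meant starts farthest from the robot's base.

How it is judged:
By the outcome, as a careful person would: the job done as asked, in the order asked, and still so for the second after the job is handed in, with the robot touching nothing.
It also fails if it takes over 69 s, if anything falls off the work surface, if the arm or the gripper's body presses on something with over 40 N, if the wrist force passes 120 N, or if a joint passes its speed limit or range.

ROBOT

A 7-joint arm with a two-finger parallel gripper is mounted at the origin on the work surface. World frame = base frame: x ahead of the robot, y to its left, z up, the work surface at z = 0. Lengths are in m, angles in rad, forces in N, time in s.
With the tool pointing down it reaches from about 0.425 to 0.925 m from the base axis. Payload 6.8 kg.
Tool frame: the origin (TCP) lies at the very end of the fingers, on their centre line; the grasp point (between the pads) lies 19 mm behind it (r.tcp_to_grasp is the distance from the TCP to the grasp point, in m); z points along the fingers, y is the line along which they close (so a half turn about z gives the same grasp; the last joint's range is limited). The gripper opens to 85 mm and grips with 20 to 120 N. Pads are 22 mm wide; open, the fingers measure 114 mm over their backs; the gripper's body (76 mm by 85 mm) begins 54 mm behind the grasp point. The pads swing forward as they close: fully open they stand 13 mm farther back than shut.
Start: joints at [-1.254, 0.477, 0.022, 1.555, -0.011, 1.109, -0.083], TCP at [0.278, 0.615, 0.231] pointing down, gripper open.
Joint ranges: [-2.96, 2.96], [-0.34, 2.1], [-1.41, 1.46], [0.24, 2.44], [-1.37, 4.51], [0.17, 1.92], [-2.96, 2.96]. Speed limits (rad/s): [2.39, 2.39, 3.14, 3.14, 3.14, 3.14, 3.14].

INTERFACE

Orientations are given as a rotation vector (axis times angle).
In Python, from bench import r gives the robot as it stands. The module is installed in compiled form; this text tells all that it offers.
- The arm moves only by the tool apply_moves, never from a script. Its argument "rows" is a list of rows, each a list of 6 numbers: the shift along the tool's x, y, z scaled (see below), then the turn, a rotation vector about the tool's x, y, z scaled (see below). A call has 1 to 5 rows; each row is the pose to reach, as a shift and turn from the pose commanded when the call began, along the tool's axes at that moment; what a row does not reach only later rows make up. The controller multiplies each number of a shift by 0.25 m and each number of a turn by 90 degrees. A row lasts 1/8 s, in which the tool goes at most 62.5 mm and 10.7 degrees, less where a joint would pass 70% of its speed; a pose out of reach is approached as far as the arm can. A call with a number of a shift or a turn outside -1 to 1 is refused whole. A call with a gripper value outside its range is refused whole. "claw" is the opening, from 0 (shut) to 1 (fully open), set as the call begins (left out, the last holds). The fingers move at their own pace and stop on an object; "newtons" is the grip in N (left out, the last holds). Time passes only in rows, so rows that repeat a pose let the fingers close. It gives the time, the measured TCP pose, the force, the opening and the grip force at its end, in the units of the state.
- r.get_obs(): the state, without advancing time (a new reading comes with each control period).
- r.grab_frame(name): name is "scene" or "top" or "wrist"; returns a dict with "pixels" (384x512x3 uint8, red, green, blue), "intrinsics" (3x3 intrinsics, pixels), "eye" and "attitude" of the camera in the world. Camera axes: x right, y up, looking along -z (the intrinsics and any distortion apply to the point x, -y, -z); pixel columns grow to the right and rows downward; lengths in m; the calibration is good to about 2 mm. A picture is of the moment at which its call begins. There is no depth.
- r.hand_in(): hands the job in; it is judged then, once.
Trained networks look in a picture, given as the dict that the camera call returned (one of the last four; its "shot" number tells which), for a name from the list of things; names that differ only in an ending like _2 or _b are one class to them, and where a whole thing is asked for, a point or a joint stands for the part that bears it (a point fixed in the world has none). Each returns a list of dicts, best first, with "conf" (0 to 1); they miss things now and then, are a little off and sometimes report something else, mostly with a low value. They report only what shows in the picture. A call takes as long as a camera call. They do not tell look-alikes from the thing itself.
- r.search_frame(picture, thing): "rect" ([left, top, width, height] in pixels, round what is visible of it).
- r.outline_of(picture, thing): "pixels" (384x512 bool, what is visible of it) and "rect" ([left, top, width, height] in pixels, round what is visible of it).
- r.landmark_of(picture, thing): "point" ([column, row] in pixels: a listed point, or the origin of a listed thing).
The state is a dict: "clock": time; "joints": joint angles; "qvel": joint speeds; "tau": joint torques, N m; "tcp_pos": TCP position; "orientation": TCP orientation; "contact_force": force on the tool from outside, world axes, zero at the start; "moment": the same for the moment, N m; "grip_width": finger opening in m; "gripper_force": force on a finger pad.
Only numpy, scipy, OpenCV 4.12 (cv2) and the standard library are available. Lean on these libraries where they do the work, as an engineer would, in place of code of your own. Each camera call takes 0.05 s, during which the arm holds its last target. There are 200 camera calls.

## Working session

There is one attempt and no reset: what is moved stays moved. The work goes in short steps, Python scripts to look and compute and a tool call to move; the robot and the scene stay as the last step left them, time stands still between calls to the robot, and variables do not carry over. Pictures are saved under pics/ and viewed, at most 14 in all, crops included, and the job is handed in when it is done.

Besides the shell and the picture viewer there is one more tool, called after "Emit:" as a command line: name --pt "numbers of a row" for each row, then --argument value for the rest. apply_moves: Moves the arm, as the interface text tells. Its arguments: {"type":"object","properties":{"rows":{"type":"array","items":{"type":"array","items":{"type":"number"}}},"claw":{"type":"number"},"newtons":{"type":"number"}},"required":["rows"]}

```bash
mkdir -p pics; ls; cat > h.py <<'E'
import numpy as np, cv2
from scipy.spatial.transform import Rotation as R
from bench import r
def att(f):
    a=np.array(f["attitude"]);
    return a if a.shape==(3,3) else (R.from_rotvec(a).as_matrix() if a.size==3 else R.from_quat(a).as_matrix())
def proj(f,P):
    P=np.atleast_2d(P); c=(P-np.array(f["eye"]))@att(f); c=c*[1,-1,-1]
    K=np.array(f["intrinsics"]); u=c@K.T; return u[:,:2]/u[:,2:]
def ray(f,px):
    K=np.array(f["intrinsics"]); v=np.linalg.inv(K)@[px[0],px[1],1]; v=v*[1,-1,-1]
    d=att(f)@v; return np.array(f["eye"]),d/np.linalg.norm(d)
def onz(f,px,z):
    e,d=ray(f,px); return e+d*(z-e[2])/d[2]
def tri(obs):
    A=np.zeros((3,3));b=np.zeros(3);L=[]
    for f,p in obs:
        e,d=ray(f,p);M=np.eye(3)-np.outer(d,d);A+=M;b+=M@e;L.append((e,d))
    x=np.linalg.solve(A,b); return x,[np.linalg.norm(np.cross(x-e,d)) for e,d in L]
def save(n,im): cv2.imwrite("pics/"+n+".png",cv2.cvtColor(im,cv2.COLOR_RGB2BGR))
E
python3 - <<'E'
from h import *
np.set_printoptions(precision=3,suppress=True)
F={n:r.grab_frame(n) for n in("scene","top","wrist")}
print({k:(v if k!="pixels" else 0) for k,v in F["scene"].items()})
print({k:(v if k!="pixels" else 0) for k,v in F["top"].items()})
for n in("scene","top"):save(n,F[n]["pixels"])
for t in "tile_center rack easel_back carver_center crock groove white_tile blue_tile spare_crock slip_jar glaze_bottle small_bowl cork_block wood_rib easel rest".split():
    for n in ("scene","top","wrist"):
        print(t,n,[(np.round(d["point"]).astype(int).tolist(),round(d["conf"],2)) for d in r.landmark_of(F[n],t)][:5])
print(r.get_obs())
E
```

```text
pics
{'pixels': 0, 'intrinsics': array([[361.355,   0.   , 256.595],
       [  0.   , 361.355, 189.049],
       [  0.   ,   0.   ,   1.   ]]), 'eye': array([1.02 , 0.131, 0.864]), 'attitude': array([0.394, 0.523, 1.816]), 'shot': 1}
{'pixels': 0, 'intrinsics': array([[441.28 ,   0.   , 255.372],
       [  0.   , 441.28 , 194.717],
       [  0.   ,   0.   ,   1.   ]]), 'eye': array([ 0.367, -0.027,  1.165]), 'attitude': array([ 0.173, -0.123, -1.589]), 'shot': 2}
tile_center scene [([376, 235], 0.78)]
tile_center top [([137, 196], 0.81)]
tile_center wrist []
rack scene [([370, 228], 0.62)]
rack top [([146, 219], 0.57), ([144, 244], 0.17)]
rack wrist []
easel_back scene [([261, 217], 0.56), ([256, 283], 0.53)]
easel_back top [([248, 192], 0.64)]
easel_back wrist []
carver_center scene [([141, 129], 0.76), ([291, 167], 0.71), ([381, 235], 0.34)]
carver_center top [([414, 230], 0.69)]
carver_center wrist []
crock scene [([152, 154], 0.89)]
crock top [([400, 235], 0.57)]
crock wrist []
groove scene [([365, 166], 0.76), ([172, 112], 0.68), ([200, 228], 0.62)]
groove top [([158, 293], 0.86)
[... 1006 characters left out ...]
 0.66)]
easel top [([246, 196], 0.78), ([242, 266], 0.68)]
easel wrist []
rest scene [([206, 230], 0.94), ([358, 173], 0.85), ([292, 166], 0.45)]
rest top [([164, 287], 0.9), ([304, 164], 0.68), ([398, 289], 0.6)]
rest wrist []
{'clock': 2.55, 'joints': array([-1.254,  0.477,  0.022,  1.555, -0.011,  1.109, -0.083]), 'qvel': array([-0.001,  0.001,  0.   ,  0.001,  0.001,  0.003, -0.   ]), 'tau': array([  0.   , -59.632,   1.606, -28.154,   0.012,   0.002,  -0.   ]), 'tcp_pos': array([0.278, 0.615, 0.231]), 'orientation': array([0.662, 3.071, 0.   ]), 'contact_force': array([0.502, 0.061, 0.542]), 'moment': array([0.031, 0.01 , 0.015]), 'gripper_force': 0.0, 'grip_width': 0.08555315965546971}
```

View pics.

View pics/scene.png

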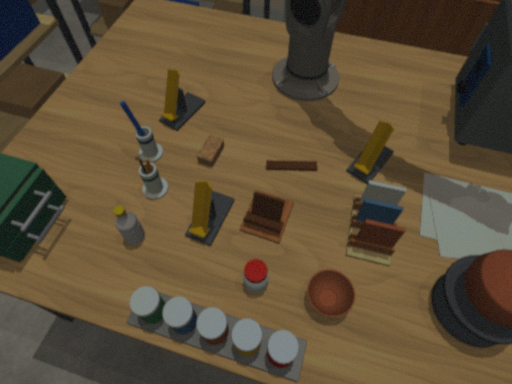

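View pics/top.png

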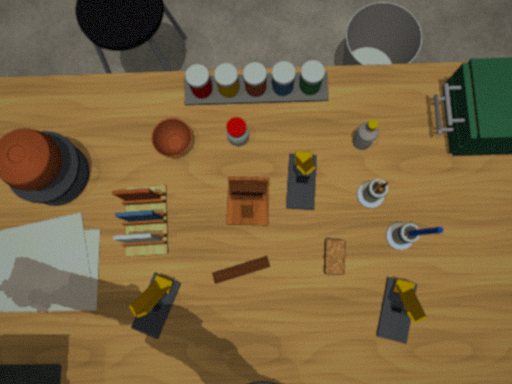

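```bash
python3 - <<'E'
from h import *
import pickle
np.set_printoptions(precision=4,suppress=True)
F={n:r.grab_frame(n) for n in("scene","top")}
M={}
for t in "tile_center easel_back carver_center crock groove".split():
    for n in F:
        o=r.outline_of(F[n],t); M[t,n]=[(d["conf"],d["pixels"],d["rect"]) for d in o]
        print(t,n,[(round(d["conf"],2),d["rect"],int(d["pixels"].sum())) for d in o][:4])
pickle.dump((F,M),open("d.pkl","wb"))
S,T=F["scene"],F["top"]
print("tile",tri([(S,(376,235)),(T,(137,196))]))
for k,s,t in(("rack",(370,228),(146,219)),("easel",(266,221),(246,196)),("eb",(261,217),(248,192)),("crock",(152,154),(400,235)),("carv",(141,129),(414,230)),("g",(200,228),(303,162)),("g2",(365,166),(158,293)),("g3",(172,112),(405,286))):
    x,e=tri([(S,s),(T,t)]); print(k,x,np.array(e),np.hypot(*x[:2]))
def crop(n,c,w=50,k=4):
    im=F[n]["pixels"];x,y=c;p=cv2.copyMakeBorder(im,w,w,w,w,cv2.BORDER_CONSTANT)[y:y+2*w,x:x+2*w]
    return cv2.resize(p,None,fx=k,fy=k,interpolation=cv2.INTER_CUBIC)
w=33
a=[crop("top",c,w) for c in((140,218),(248,200),(303,180))]
b=[crop("scene",c,w) for c in((378,220),(268,214),(207,212))]
save("m1",np.vstack([np.hstack(a),np.hstack(b)]))
E
```

```text
tile_center scene [(0.67, [356.2, 218.6, 47.8, 29.7], 881), (0.67, [187.6, 182.3, 49.5, 62.5], 1863), (0.63, [244.0, 261.9, 23.0, 31.4], 725), (0.45, [267.3, 164.2, 50.6, 9.8], 485)]
tile_center top [(0.9, [110.9, 190.2, 47.5, 11.8], 448)]
easel_back scene [(0.58, [240.0, 189.9, 44.1, 44.6], 1111)]
easel_back top [(0.76, [229.6, 180.4, 36.4, 21.2], 663), (0.42, [322.0, 236.2, 21.8, 40.4], 709), (0.3, [349.2, 118.9, 27.3, 32.2], 574)]
carver_center scene [(0.53, [122.6, 103.5, 25.5, 32.5], 231), (0.42, [357.5, 219.3, 50.0, 28.8], 888)]
carver_center top [(0.76, [404.1, 226.1, 41.8, 8.6], 221)]
crock scene [(0.72, [137.9, 124.7, 25.4, 37.9], 549)]
crock top [(0.97, [384.9, 221.3, 34.8, 29.0], 639)]
groove scene [(0.69, [186.3, 183.3, 27.0, 55.5], 921), (0.65, [161.1, 68.6, 18.5, 54.2], 601)]
groove top [(0.89, [392.8, 278.6, 33.5, 43.6], 654), (0.86, [128.9, 275.9, 42.8, 40.8], 792), (0.82, [295.2, 152.1, 16.5, 20.8], 339)]
tile (array([0.579 , 0.3027, 0.0749]), [np.float64(0.00276053893427247), np.float64(0.0027605389342724132)])
rack [0.5284 0.2974 0.0116] [0.0015 0.0015] 0.6063223456346589
easel [0.5855 0.0307 0.0028] [0.0019 0.0019] 0.5863472494641652
eb [0.5916 0.0211 0.0307] [0.0048 0.0048] 0.5919555697212978
crock [ 0.4704 -0.3659 -0.0001] [0.0027 0.0027] 0.595963501899332
carv [ 0.4718 -0.3678  0.1119] [0.0016 0.0016] 0.5982558960163687
g [ 0.6684 -0.1226  0.0284] [0.0012 0.0012] 0.6795209519128368
g2 [0.3363 0.2573 0.019 ] [0.0035 0.0035] 0.42343875130054126
g3 [ 0.3406 -0.3496  0.0558] [0.0047 0.0047] 0.4880643102624745
```

View pics/m1.png

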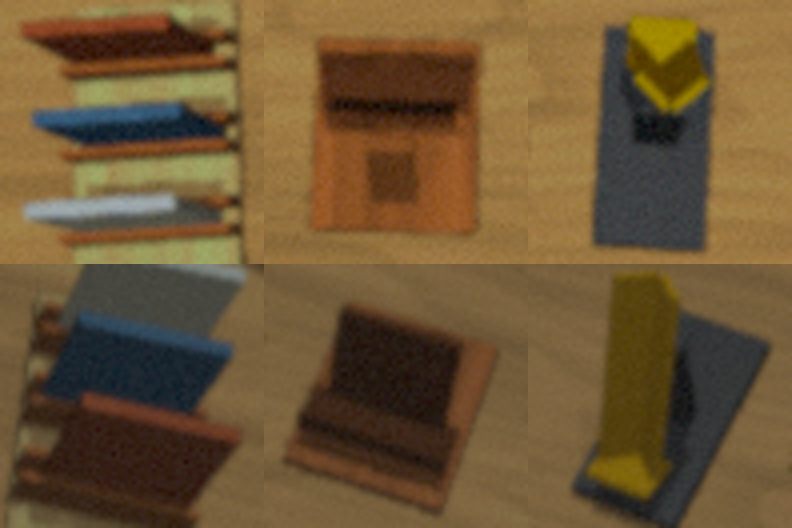

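```bash
cat > fit.py <<'E'
from h import *
import pickle
from scipy.optimize import least_squares
np.set_printoptions(precision=4,suppress=True)
F,M=pickle.load(open("d.pkl","rb")); S,T=F["scene"],F["top"]
C={"tT":(140,218,0,0),"eT":(248,200,264,0),"rT":(303,180,528,0),"tS":(378,220,0,264),"eS":(268,214,264,264),"rS":(207,212,528,264)}
def px(c,x,y): a=C[c]; return np.array([a[0]-33+(x-a[2])/4-.375, a[1]-33+(y-a[3])/4-.375])
def pose(p,L): 
    c,s=np.cos(p[2]),np.sin(p[2]); L=np.array(L,float); return np.c_[p[0]+c*L[:,0]-s*L[:,1],p[1]+s*L[:,0]+c*L[:,1],L[:,2]]
def fit(x0,pts):
    # pts: (frame,crop,local,pix)
    def f(p): return np.concatenate([proj(S if c[1]=="S" else T,pose(p,[l]))[0]-px(c,*q) for c,l,q in pts])
    s=least_squares(f,x0,loss="soft_l1"); print(s.x,s.fun.reshape(-1,2).round(1).tolist()); return s.x
def ov(c,P,im,col,idx):
    f=S if c[1]=="S" else T; a=C[c]; q=(proj(f,P)-np.array(a[:2])+33+.375)*4+np.array(a[2:])
    for i,j in idx: cv2.line(im,tuple(int(v) for v in q[i].round()),tuple(int(v) for v in q[j].round()),col,1)
sq=[(0,1),(1,2),(2,3),(3,0)]
if __name__=="__main__":
    tl=[(-.005,-.045,.13),(.005,-.045,.13),(.005,.045,.13),(-.005,.045,.13)]
    print("tile"); t=fit([.579,.303,0],[("tT",tl[2],(22,23)),("tT",tl[1],(168,15)),("tT",tl[3],(38,36)),
      ("tS",tl[3],(82,396)),("tS",tl[0],(242,430))] if False else [("tT",tl[2],(22,23)),("tT",tl[1],(168,15))])
    print(proj(S,pose(t,tl)))
    h=.012
    eb=[(-.085,-.055,h),(.045,-.055,h),(.045,.055,h),(-.085,.055,h)]
    c18,s18=np.cos(.314),np.sin(.314)
    def ef(x,y,z): return (x*c18-z*s18,y,.026+z*c18+x*s18)
    ft=[ef(0,-.04,.074),ef(0,.04,.074),ef(0,.04,0),ef(0,-.04,0)]
    print("easel"); e=fit([.59,.025,0],[("eT",eb[0],(475,232)),("eT",eb[3],(312,228)),("eT",eb[1],(480,40)),("eT",eb[2],(320,38))])
    rb=[(-.12,-.0375,.01),(.03,-.0375,.01),(.03,.0375,.01),(-.12,.0375,.01)]
    print("rest"); g=fit([.668,-.1226,0],[("rT",rb[0],(703,250)),("rT",rb[1],(713,37)),("rT",rb[2],(607,28)),("rT",rb[3],(593,245)),("rS",rb[1],(574,492)),("rS",rb[0],(770,345))])
    cg,sg=np.cos(.436),np.sin(.436)
    def gf(x,y,z): return (x*cg-z*sg,y,.03+z*cg+x*sg)
    gl=[gf(.0185,-.0185,0),gf(.0185,.0185,0),gf(.0185,.0185,.14),gf(.0185,-.0185,.14),gf(0,0,0),gf(0,0,.14)]
    im=cv2.imread("pics/m1.png"); W=(255,255,255)
    for v in"TS":
        ov("t"+v,pose(t,tl),im,W,sq); ov("e"+v,pose(e,eb),im,W,sq); ov("e"+v,pose(e,ft),im,(0,255,0),sq)
        ov("r"+v,pose(g,rb),im,W,sq); ov("r"+v,pose(g,gl),im,(0,0,255),sq+[(4,5)])
    cv2.imwrite("pics/o1.png",im)
    # carver
    L=[]
    for n in F:
        hsv=cv2.cvtColor(F[n]["pixels"],cv2.COLOR_RGB2HSV); m=(hsv[...,0]>98)&(hsv[...,0]<125)&(hsv[...,1]>140)
        b=M["carver_center",n][0][2]; k=np.zeros_like(m); x,y,w,hh=[int(v) for v in b]; k[y-4:y+hh+4,x-4:x+w+4]=1
        ys,xs=np.nonzero(m&k); P=np.c_[xs,ys].astype(float); mu=P.mean(0); d=np.linalg.svd(P-mu)[2][0]; s=(P-mu)@d
        if (d[1]>0)==(n=="scene") : pass
        e1,e2=mu+d*s.min(),mu+d*s.max(); print(n,len(P),e1,e2)
        c,d1=ray(F[n],e1); _,d2=ray(F[n],e2); nn=np.cross(d1,d2); L.append((c,nn/np.linalg.norm(nn),e1,e2))
    ax=np.cross(L[0][1],L[1][1]); ax/=np.linalg.norm(ax); ax*=np.sign(ax[2])
    p0=np.linalg.lstsq(np.array([L[0][1],L[1][1],[0,0,1]]),np.array([L[0][0]@L[0][1],L[1][0]@L[1][1],.095]),rcond=None)[0]
    print("axis",ax,np.degrees(np.arccos(ax[2])),"at z=.095",p0)
    for n,l in zip(F,L):
        for e in l[2:]:
            o,d=ray(F[n],e); A=np.c_[ax,-d]; k=np.linalg.lstsq(A,o-p0,rcond=None)[0]; print(n,"pt",p0+ax*k[0])
    for n in F: print("crock",n,M["crock",n][0][2])
E
python3 fit.py
```

```text
tile
[0.5798 0.3053 0.0281] [[-0.2, -0.0], [0.2, -0.0]]
[[365.6163 218.6221]
 [365.1217 222.3758]
 [405.4441 232.121 ]
 [405.6906 228.248 ]]
easel
[ 0.5924  0.0266 -0.0478] [[0.6, 0.2], [-0.5, 0.2], [0.4, -0.1], [-0.5, -0.4]]
rest
[ 0.6653 -0.1187 -0.0966] [[-0.2, 0.6], [0.2, -1.0], [-1.1, -0.5], [-1.1, -0.1], [-0.2, -0.5], [-23.2, -8.9]]
scene 109 [121.8195 102.1151] [142.3916 134.3878]
top 120 [441.8908 229.1337] [409.0344 233.2734]
axis [-0.0333 -0.2467  0.9685] 14.413086893465914 at z=.095 [ 0.4678 -0.3745  0.095 ]
scene pt [ 0.4644 -0.4001  0.1953]
scene pt [ 0.4682 -0.3717  0.0839]
top pt [ 0.4642 -0.401   0.1988]
top pt [ 0.4685 -0.3691  0.0736]
crock scene [137.9, 124.7, 25.4, 37.9]
crock top [384.9, 221.3, 34.8, 29.0]
```

View pics/o1.png

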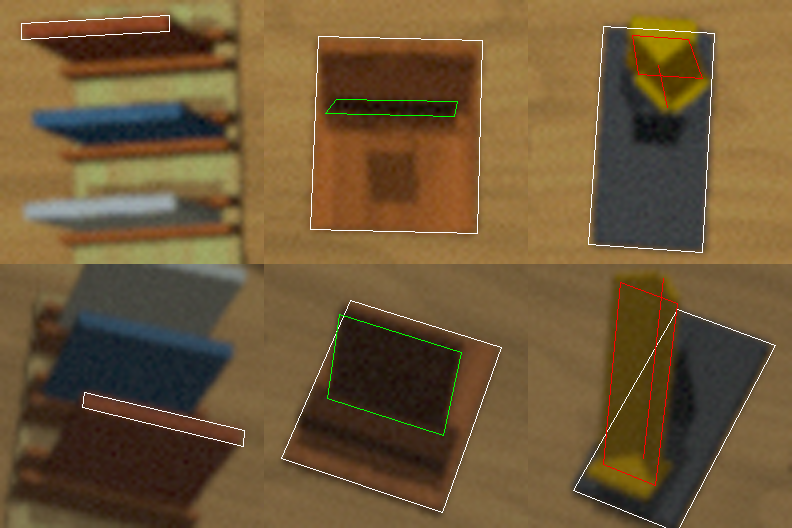

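```bash
cat > go.py <<'E'
from h import *
np.set_printoptions(precision=4,suppress=True)
import sys
# usage: rel(target TCP pos, Rmat) -> numbers
def down(psi): # y closing dir at yaw psi, pointing down
    y=np.array([np.cos(psi),np.sin(psi),0]);z=np.array([0,0,-1.]);return np.c_[np.cross(y,z),y,z]
def frame(y,z):
    z=np.array(z)/np.linalg.norm(z); y=np.array(y,float); y-=z*(y@z); y/=np.linalg.norm(y); return np.c_[np.cross(y,z),y,z]
def rel(p,Rm,cur=None):
    o=r.get_obs(); p0,R0=cur if cur else (np.array(o["tcp_pos"]),R.from_rotvec(o["orientation"]).as_matrix())
    s=R0.T@(np.array(p)-p0)/.25; w=R.from_matrix(R0.T@Rm).as_rotvec()/(np.pi/2)
    print("row",[round(float(v),3) for v in (*s,*w)],"mm",round(250*float(np.linalg.norm(s))),"deg",round(90*float(np.linalg.norm(w))),"t",round(o["clock"],2))
E
python3 - <<'E'
from fit import *
rb=[(-.12,-.0375,.01),(.03,-.0375,.01),(.03,.0375,.01),(-.12,.0375,.01)]
fit([.668,-.1226,0],[("rT",rb[0],(703,250)),("rT",rb[1],(713,37)),("rT",rb[2],(607,28)),("rT",rb[3],(593,245)),("rS",rb[1],(687,524)),("rS",rb[2],(574,492)),("rS",rb[3],(770,345))][:4]+[("rS",rb[2],(574,492)),("rS",rb[3],(770,345))])
from go import *
rel([.575,.305,.27],down(.028))
E
```

```text
[ 0.6642 -0.1224 -0.1076] [[0.7, 1.1], [1.7, -0.5], [0.4, -0.3], [-0.2, 0.0], [24.4, 9.3], [0.5, -0.3]]
row [-1.593, -0.641, -0.155, 0.0, -0.0, 0.712] mm 431 deg 64 t 3.15
```

```bash
python3 - <<'E'
from fit import *
rb=[(-.12,-.0375,.01),(.03,-.0375,.01),(.03,.0375,.01),(-.12,.0375,.01)]
fit([.668,-.1226,0],[("rT",rb[0],(703,250)),("rT",rb[1],(713,37)),("rT",rb[2],(607,28)),("rT",rb[3],(593,245)),("rS",rb[1],(574,492)),("rS",rb[3],(770,345))])
E
```

```text
[ 0.6653 -0.1194 -0.0845] [[0.6, 0.5], [0.4, -1.2], [-0.9, -0.4], [-0.3, 0.1], [-0.4, -0.4], [0.6, -0.3]]
```

Emit:
apply_moves --pt "-0.2 -0.08 -0.15 0 0 0.11" --pt "-0.4 -0.16 -0.15 0 0 0.22" --pt "-0.6 -0.24 -0.15 0 0 0.33" --pt "-0.8 -0.32 -0.15 0 0 0.44" --pt "-0.98 -0.4 -0.15 0 0 0.55" --claw 0.5

```text
clock: 3.78
tcp_pos: [0.4616, 0.4213, 0.2691]
orientation: [1.895, 2.505, 0.001]
contact_force: [-0.3, -0.5, 0.4]
grip_width: 0.0425
gripper_force: 0.0
```

```bash
python3 - <<'E'
from go import *
rel([.575,.305,.27],down(.028))
E
```

```text
row [-0.571, 0.31, -0.004, 0.0, -0.0, 0.158] mm 162 deg 14 t 3.77
```

Emit:
apply_moves --pt "-0.2 0.1 0 0 0 0.06" --pt "-0.4 0.2 0 0 0 0.12" --pt "-0.57 0.31 -0.004 0 0 0.158" --pt "-0.571 0.31 -0.004 0 0 0.158"

```text
clock: 4.28
tcp_pos: [0.5779, 0.3022, 0.2702]
orientation: [2.191, 2.247, 0.0]
contact_force: [-0.2, -0.5, 0.0]
grip_width: 0.043
gripper_force: 0.0
```

```bash
python3 - <<'E'
from go import *
from fit import pose
f=r.grab_frame("wrist"); print(r.get_obs()["tcp_pos"],r.get_obs()["orientation"],f["eye"])
im=f["pixels"].copy()
tl=[(-.005,-.045,.13),(.005,-.045,.13),(.005,.045,.13),(-.005,.045,.13)]
q=proj(f,pose([.5798,.3053,.0281],tl))
print(q); cv2.polylines(im,[q.round().astype(int)],True,(0,255,0),1)
save("w1",im)
print(r.outline_of(f,"tile_center")[0]["rect"])
E
```

```text
[0.5758 0.3051 0.2699] [ 2.1876  2.2535 -0.0001] [0.5756 0.3679 0.4124]
[[254.3143 223.4165]
 [264.1768 223.3698]
 [264.3844 132.9291]
 [253.683  132.9758]]
[252.8, 129.3, 11.5, 91.4]
```

View pics/w1.png

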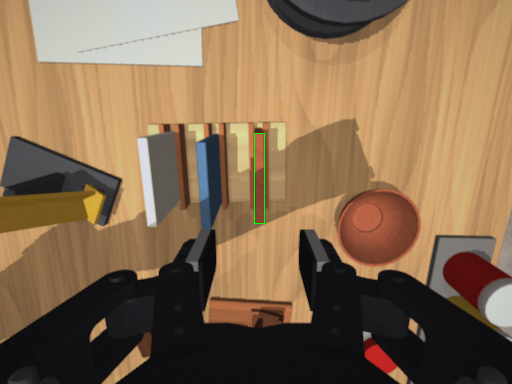

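```bash
python3 - <<'E'
from go import *
rel([.5799,.3055,.15],down(.028))
rel([.5799,.3055,.096],down(.028))
E
```

```text
row [-0.008, 0.022, 0.479, -0.0, -0.0, 0.003] mm 120 deg 0 t 4.38
row [-0.008, 0.022, 0.695, -0.0, -0.0, 0.003] mm 174 deg 0 t 4.38
```

Emit:
apply_moves --pt "-0.002 0.017 0.2 0 0 0" --pt "-0.002 0.017 0.4 0 0 0" --pt "-0.002 0.017 0.55 0 0 0" --pt "-0.002 0.017 0.65 0 0 0" --pt "-0.002 0.017 0.695 0 0 0"

```text
clock: 5.0
tcp_pos: [0.5766, 0.3086, 0.0944]
orientation: [-2.179, -2.261, 0.003]
contact_force: [-0.6, 0.2, -0.6]
grip_width: 0.043
gripper_force: 0.0
```

Emit:
apply_moves --pt "0 0 0 0 0 0" --pt "0 0 0 0 0 0" --pt "0 0 0 0 0 0" --pt "0 0 0 0 0 0" --claw 0 --newtons 40

```text
clock: 5.5
tcp_pos: [0.5793, 0.3077, 0.0973]
orientation: [2.183, 2.259, 0.003]
contact_force: [-1.3, 0.6, 4.2]
grip_width: 0.0092
gripper_force: 42.8
```

Emit:
apply_moves --pt "0 0 -0.06 0 0 0" --pt "0 0 -0.14 0 0 0" --pt "0 0 -0.25 0 0 0" --pt "0 0 -0.4 0 0 0" --pt "0 0 -0.55 0 0 0"

```text
clock: 6.12
tcp_pos: [0.5779, 0.3067, 0.2358]
orientation: [-2.183, -2.258, 0.001]
contact_force: [0.8, -0.2, -2.3]
grip_width: 0.0094
gripper_force: 41.8
```

```bash
cat >> go.py <<'E'
EP=np.array([.5924,.0266,-.0478])  # easel x,y,yaw
Re=R.from_euler("z",EP[2]).as_matrix()@R.from_euler("y",-.314).as_matrix() # easel_back frame
Oe=np.array([EP[0],EP[1],.026])
def easel(x,y,z): return Oe+Re@np.array([x,y,z])
RT=frame(Re[:,0],-Re[:,2])
E
python3 - <<'E'
from go import *
print(r.get_obs()["tcp_pos"],r.get_obs()["grip_width"],Re)
d=.120-.034
rel(easel(.012,0,.2),RT)
rel(easel(.012,0,d+.04),RT)
rel([.58,.16,.27],down(-.048))
E
```

```text
[0.5779 0.3067 0.2358] 0.009351439259845077 [[ 0.95    0.0478 -0.3085]
 [-0.0454  0.9989  0.0148]
 [ 0.3089  0.      0.9511]]
row [-1.105, -0.18, 0.064, -0.2, -0.008, 0.051] mm 280 deg 19 t 6.12
row [-1.113, -0.089, 0.345, -0.2, -0.008, 0.051] mm 292 deg 19 t 6.12
row [-0.587, -0.011, -0.137, -0.001, -0.0, 0.052] mm 151 deg 5 t 6.12
```

Emit:
apply_moves --pt "-0.15 -0.01 -0.05 0 0 0" --pt "-0.35 -0.05 -0.05 -0.07 -0.003 0.017" --pt "-0.55 -0.09 0 -0.14 -0.006 0.034" --pt "-0.75 -0.13 0.03 -0.2 -0.008 0.051" --pt "-0.95 -0.16 0.05 -0.2 -0.008 0.051"

```text
clock: 6.75
tcp_pos: [0.5434, 0.067, 0.2207]
orientation: [2.097, 2.003, 0.316]
contact_force: [0.2, 0.1, -1.2]
grip_width: 0.0095
gripper_force: 41.8
```

```bash
python3 - <<'E'
from go import *
rel(easel(.010,0,.126),RT)
E
```

```text
row [-0.153, -0.007, 0.299, -0.001, -0.001, 0.001] mm 84 deg 0 t 6.75
```

Emit:
apply_moves --pt "-0.153 -0.007 0 0 0 0" --pt "-0.153 -0.007 0.1 0 0 0" --pt "-0.153 -0.007 0.2 0 0 0" --pt "-0.153 -0.007 0.24 0 0 0" --pt "-0.153 -0.007 0.24 0 0 0"

```text
clock: 7.38
tcp_pos: [0.5613, 0.0292, 0.1634]
orientation: [2.097, 2.001, 0.316]
contact_force: [-1.5, -0.1, -1.5]
grip_width: 0.0093
gripper_force: 41.8
```

```bash
python3 - <<'E'
from go import *
rel(easel(.010,0,.126),RT)
fs={n:r.grab_frame(n) for n in("scene","top")}
o=r.get_obs(); print(o["tcp_pos"],o["orientation"])
p=o["tcp_pos"];Rc=R.from_rotvec(o["orientation"]).as_matrix()
# tile model in tool frame: thickness along y, width x, long -z..+z, top at z=-.034
tl=[p+Rc@np.array(v) for v in[(-.045,.005,-.034),(.045,.005,-.034),(.045,.005,.086),(-.045,.005,.086)]]
fc=[easel(0,y,z) for y,z in((-.04,.074),(.04,.074),(.04,0),(-.04,0))]
ld=[easel(x,y,0) for x,y in((0,-.05),(0,.05),(.024,.05),(.024,-.05))]
out=[]
for n,f in fs.items():
    k=4; c=proj(f,[easel(0,0,.05)])[0].astype(int); w=48
    a=f["pixels"][c[1]-w:c[1]+w,c[0]-w:c[0]+w]; a=cv2.resize(a,None,fx=k,fy=k,interpolation=cv2.INTER_CUBIC); b=a.copy()
    for P,col in((tl,(255,255,255)),(fc,(0,255,0)),(ld,(255,255,0))):
        cv2.polylines(b,[((proj(f,P)-c+w+.375)*k).round().astype(int)],True,col,1)
    out.append(np.hstack([a,b]))
save("p1",cv2.resize(np.vstack(out),(600,600)) if False else np.vstack(out)[:, :])
E
python3 -c "
import cv2;a=cv2.imread('pics/p1.png');print(a.shape);cv2.imwrite('pics/p1.png',cv2.resize(a,(600,600)))"
```

```text
row [-0.005, -0.011, 0.057, -0.001, -0.0, 0.0] mm 15 deg 0 t 7.38
[0.562  0.0294 0.1643] [2.0963 1.9999 0.3183]
(768, 768, 3)
```

View pics/p1.png

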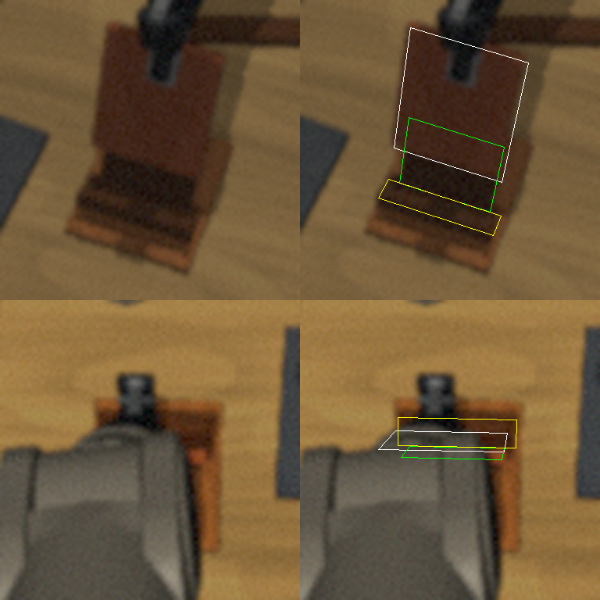

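Emit:
apply_moves --pt "-0.004 -0.008 0.05 0 0 0" --pt "-0.004 -0.008 0.1 0 0 0" --pt "-0.004 -0.008 0.15 0 0 0" --pt "-0.004 -0.008 0.185 0 0 0" --pt "-0.004 -0.008 0.19 0 0 0"

```text
clock: 8.1
tcp_pos: [0.5743, 0.0275, 0.1167]
orientation: [2.097, 2.0, 0.315]
contact_force: [-0.3, -0.3, -1.8]
grip_width: 0.0096
gripper_force: 41.7
```

```bash
python3 - <<'E'
from go import *
rel(easel(.010,0,.086),RT); o=r.get_obs(); print(o["contact_force"],Re.T@(o["tcp_pos"]-Oe))
E
```

```text
row [0.0, -0.003, 0.023, -0.001, 0.0, 0.0] mm 6 deg 0 t 8.1
[-0.3116 -0.2635 -1.7522] [ 0.0107 -0.      0.0919]
```

Creep down until contact.

Emit:
apply_moves --pt "0 0 0.004 0 0 0" --pt "0 0 0.008 0 0 0" --pt "0 0 0.012 0 0 0" --pt "0 0 0.016 0 0 0" --pt "0 0 0.018 0 0 0"

```text
clock: 8.72
tcp_pos: [0.5759, 0.0277, 0.1134]
orientation: [2.096, 2.0, 0.317]
contact_force: [0.3, -0.3, -2.0]
grip_width: 0.0092
gripper_force: 41.7
```

Emit:
apply_moves --pt "0 0 0.002 0 0 0" --pt "0 0 0.004 0 0 0"

```text
clock: 8.98
tcp_pos: [0.5763, 0.0277, 0.1127]
orientation: [2.096, 2.0, 0.318]
contact_force: [-4.7, -0.2, 8.6]
grip_width: 0.0095
gripper_force: 43.6
```

Emit:
apply_moves --pt "0 0 -0.003 0 0 0" --pt "0 -0.004 -0.003 0 0 0" --pt "0 -0.008 -0.003 0 0 0" --pt "0 -0.012 -0.003 0 0 0" --pt "0 -0.014 -0.003 0 0 0"

```text
clock: 9.6
tcp_pos: [0.5725, 0.0278, 0.112]
orientation: [2.096, 2.0, 0.317]
contact_force: [-0.5, -0.6, -2.2]
grip_width: 0.0095
gripper_force: 41.8
```

Emit:
apply_moves --pt "0 -0.003 0 0 0 0" --pt "0 -0.006 0 0 0 0"

```text
clock: 9.85
tcp_pos: [0.5712, 0.0279, 0.1116]
orientation: [2.096, 2.0, 0.317]
contact_force: [-0.8, 0.1, -2.2]
grip_width: 0.0094
gripper_force: 41.8
```

Emit:
apply_moves --pt "0 -0.003 0 0 0 0" --pt "0 -0.006 0 0 0 0"

```text
clock: 10.1
tcp_pos: [0.5697, 0.028, 0.1111]
orientation: [2.096, 2.0, 0.317]
contact_force: [0.2, -0.2, -2.1]
grip_width: 0.0092
gripper_force: 41.8
```

```bash
python3 - <<'E'
from go import *
o=r.get_obs(); print(o["contact_force"],Re.T@(o["tcp_pos"]-Oe))
E
```

```text
[ 0.2129 -0.1981 -2.1305] [0.0047 0.0003 0.088 ]
```

Emit:
apply_moves --pt "0 -0.003 0 0 0 0" --pt "0 -0.006 0 0 0 0"

```text
clock: 10.35
tcp_pos: [0.5692, 0.028, 0.1111]
orientation: [2.096, 1.999, 0.319]
contact_force: [3.3, -0.4, -3.2]
grip_width: 0.0095
gripper_force: 41.5
```

Emit:
apply_moves --pt "0 -0.003 0 0 0 0" --pt "0 -0.006 0 0 0 0"

```text
clock: 10.6
tcp_pos: [0.569, 0.028, 0.1112]
orientation: [2.094, 1.997, 0.321]
contact_force: [8.0, 0.1, -3.5]
grip_width: 0.01
gripper_force: 41.2
```

Emit:
apply_moves --pt "0 0.006 0 0 0 0" --pt "0 0.006 0.003 0 0 0" --pt "0 0.006 0.003 0 0 0"

```text
clock: 10.98
tcp_pos: [0.5693, 0.0282, 0.1105]
orientation: [2.096, 1.999, 0.319]
contact_force: [3.1, -0.7, 1.4]
grip_width: 0.0095
gripper_force: 42.2
```

```bash
python3 - <<'E'
from go import *
o=r.get_obs(); print(o["contact_force"],Re.T@(o["tcp_pos"]-Oe))
E
```

```text
[ 3.0902 -0.6514  1.4465] [0.0041 0.0005 0.0875]
```

Touching ledge and face lightly; release.

Emit:
apply_moves --pt "0 0 0 0 0 0" --pt "0 0 0 0 0 0" --pt "0 0 0 0 0 0" --claw 0.4 --newtons 20

```text
clock: 11.35
tcp_pos: [0.5679, 0.028, 0.1095]
orientation: [2.097, 2.001, 0.316]
contact_force: [-0.5, 0.4, 0.8]
grip_width: 0.034
gripper_force: 0.0
```

Emit:
apply_moves --pt "0 0 -0.08 0 0 0" --pt "0 0 -0.2 0 0 0" --pt "0 0 -0.4 0 0 0" --pt "0 0 -0.6 0 0 0"

```text
clock: 11.85
tcp_pos: [0.5212, 0.0299, 0.2533]
orientation: [2.097, 2.0, 0.314]
contact_force: [0.7, 1.6, 0.4]
grip_width: 0.0338
gripper_force: 0.0
```

```bash
cat >> go.py <<'E'
AX=np.array([-.0333,-.2467,.9685]); AX/=np.linalg.norm(AX); HE=np.array([.4643,-.4005,.197])
E
python3 - <<'E'
from go import *
print(r.get_obs()["joints"])
# psi choice: closing dir across lean; rotate from current (y=+x world) to y=+-y
for y in([1,0,0],[0,1,0],[0,-1,0]):
    rel(HE+AX*.12,frame(y,-AX))
fs={n:r.grab_frame(n) for n in("scene",)}
f=fs["scene"]; c=proj(f,[easel(0,0,.05)])[0].astype(int); w=45;k=6
a=cv2.resize(f["pixels"][c[1]-w:c[1]+w,c[0]-w:c[0]+w],None,fx=k,fy=k,interpolation=cv2.INTER_CUBIC);
for P in ([easel(.01,y,z) for y,z in((-.045,.12),(.045,.12),(.045,0),(-.045,0))],):
    cv2.polylines(a,[((proj(f,P)-c+w+.4)*k).round().astype(int)],True,(255,255,255),1)
save("p2",a)
E
```

```text
[-0.8135  0.0226  0.6042  2.147   0.1069  0.676  -0.3318]
row [-1.85, -0.076, -0.275, 0.181, 0.163, -0.002] mm 468 deg 22 t 11.85
row [-1.85, -0.076, -0.275, 0.013, 0.27, -0.994] mm 468 deg 93 t 11.85
row [-1.85, -0.076, -0.275, 0.269, -0.013, 0.979] mm 468 deg 91 t 11.85
```

View pics/p2.png

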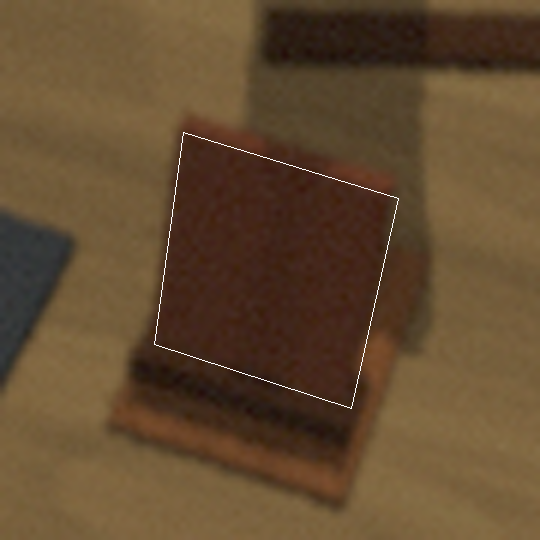

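Emit:
apply_moves --pt "-0.2 0 -0.1 0.03 0 0.11" --pt "-0.4 -0.02 -0.15 0.06 0 0.22" --pt "-0.6 -0.04 -0.2 0.09 0 0.33" --pt "-0.8 -0.05 -0.25 0.12 0 0.44" --pt "-1.0 -0.06 -0.275 0.15 0 0.55" --claw 0.7

```text
clock: 12.52
tcp_pos: [0.4749, -0.219, 0.3141]
orientation: [-2.913, -1.009, -0.21]
contact_force: [0.4, 0.5, -0.5]
grip_width: 0.0599
gripper_force: 0.0
```

```bash
python3 - <<'E'
from go import *
print(r.get_obs()["joints"])
rel(HE+AX*.10,frame([0,-1,0],-AX))
E
```

```text
[-0.4458  0.1497  0.9548  1.8985 -0.2869  1.118  -0.2822]
row [-0.56, 0.614, -0.003, 0.112, -0.014, 0.429] mm 208 deg 40 t 12.53
```

Emit:
apply_moves --pt "-0.14 0.15 0 0.028 -0.003 0.11" --pt "-0.28 0.3 0 0.056 -0.007 0.22" --pt "-0.42 0.45 0 0.084 -0.01 0.33" --pt "-0.56 0.614 -0.003 0.112 -0.014 0.429" --pt "-0.56 0.614 -0.003 0.112 -0.014 0.429"

```text
clock: 13.15
tcp_pos: [0.4586, -0.4293, 0.2907]
orientation: [-2.896, 0.003, -0.04]
contact_force: [-0.8, 0.3, -0.1]
grip_width: 0.0592
gripper_force: 0.0
```

```bash
python3 - <<'E'
from go import *
from fit import *
o=r.get_obs(); print(o["joints"],o["tcp_pos"])
f=r.grab_frame("wrist")
hsv=cv2.cvtColor(f["pixels"],cv2.COLOR_RGB2HSV); m=((hsv[...,0]>98)&(hsv[...,0]<125)&(hsv[...,1]>140)).astype(np.uint8)
n,l,st,ce=cv2.connectedComponentsWithStats(m); print([(st[i].tolist(),ce[i]) for i in range(1,n) if st[i][4]>60])
im=f["pixels"].copy()
print(proj(f,[HE,HE-AX*.095,[.4704,-.3659,.095]]))
q=proj(f,[HE,HE-AX*.11]).round().astype(int); cv2.line(im,tuple(map(int,q[0])),tuple(map(int,q[1])),(0,255,0),1)
print(r.landmark_of(f,"crock"))
save("w2",im)
rel(HE-AX*.044,frame([0,-1,0],-AX))
E
```

```text
[ 0.13    0.6265  1.0048  1.532  -0.6553  1.5043 -0.3486] [ 0.4586 -0.4293  0.2907]
[([245, 162, 15, 36, 433], array([252.1155, 180.6998]))]
[[250.606  191.2549]
 [251.9926 170.0095]
 [245.063  165.9374]]
[{'point': [262.6, 158.8], 'conf': 0.91}]
row [0.001, -0.002, 0.571, 0.002, 0.002, 0.001] mm 143 deg 0 t 13.25
```

View pics/w2.png

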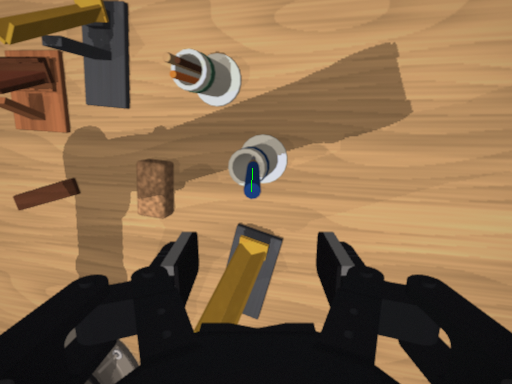

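Emit:
apply_moves --pt "0.001 -0.002 0.15 0 0 0" --pt "0.001 -0.002 0.3 0 0 0" --pt "0.001 -0.002 0.43 0 0 0" --pt "0.001 -0.002 0.53 0 0 0" --pt "0.001 -0.002 0.571 0.002 0.002 0"

```text
clock: 13.88
tcp_pos: [0.4679, -0.3859, 0.155]
orientation: [-2.889, -0.017, -0.053]
contact_force: [0.0, 0.4, 0.6]
grip_width: 0.0596
gripper_force: 0.0
```

Emit:
apply_moves --pt "0 0 0 0 0 0" --pt "0 0 0 0 0 0" --pt "0 0 0 0 0 0" --pt "0 0 0 0 0 0" --claw 0 --newtons 30

```text
clock: 14.38
tcp_pos: [0.4669, -0.3897, 0.1564]
orientation: [-2.893, -0.01, -0.054]
contact_force: [0.1, -0.6, 3.3]
grip_width: 0.0142
gripper_force: 29.5
```

Emit:
apply_moves --pt "0 0 -0.04 0 0 0" --pt "0 0 -0.1 0 0 0" --pt "0 0 -0.18 0 0 0" --pt "0 0 -0.26 0 0 0" --pt "0 0 -0.36 0 0 0"

```text
clock: 15.0
tcp_pos: [0.4634, -0.4116, 0.2443]
orientation: [-2.892, -0.01, -0.053]
contact_force: [0.6, 0.4, 0.0]
grip_width: 0.0141
gripper_force: 29.3
```

Emit:
apply_moves --pt "0 0 -0.1 0 0 0" --pt "0 0 -0.2 0 0 0" --pt "0 0 -0.3 0 0 0" --pt "0 0 -0.4 0 0 0" --pt "0 0 -0.4 0 0 0"

```text
clock: 15.62
tcp_pos: [0.4597, -0.4377, 0.3422]
orientation: [-2.895, -0.009, -0.056]
contact_force: [-0.0, -0.8, -0.8]
grip_width: 0.0142
gripper_force: 29.3
```

```bash
cat >> go.py <<'E'
GP=np.array([.6653,-.1194,-.0845])
Rg=R.from_euler("z",GP[2]).as_matrix()@R.from_euler("y",-.436).as_matrix()
Og=np.array([GP[0],GP[1],.03])
def gr(x,y,z): return Og+Rg@np.array([x,y,z])
RG=frame(-Rg[:,1],-Rg[:,2])
E
python3 - <<'E'
from go import *
o=r.get_obs(); print(o["joints"],o["tcp_pos"],o["grip_width"],o["contact_force"])
print(gr(.1,0,.21),gr(.011,0,.146))
rel(gr(.1,0,.21),RG)
E
```

```text
[ 0.1466  0.5972  1.0182  1.4489 -0.6366  1.5917 -0.3695] [ 0.4597 -0.4377  0.3422] 0.014163293371208039 [-0.0061 -0.8243 -0.7954]
[ 0.6673 -0.1196  0.2626] [ 0.6138 -0.115   0.167 ]
row [0.819, -1.147, 0.65, -0.167, 0.258, 0.022] mm 388 deg 28 t 15.62
```

```bash
python3 - <<'E'
from go import *
rel(gr(.06,0,.29),RG)
E
```

```text
row [0.549, -1.227, 0.429, -0.167, 0.258, 0.022] mm 353 deg 28 t 15.62
```

Emit:
apply_moves --pt "0.08 -0.18 0.06 -0.03 0.05 0.005" --pt "0.16 -0.36 0.12 -0.06 0.1 0.01" --pt "0.26 -0.56 0.2 -0.09 0.14 0.013" --pt "0.34 -0.76 0.27 -0.12 0.18 0.016" --pt "0.43 -0.96 0.33 -0.15 0.22 0.02"

```text
clock: 16.25
tcp_pos: [0.5602, -0.1987, 0.3226]
orientation: [-3.067, 0.104, -0.547]
contact_force: [1.0, 0.3, 0.0]
grip_width: 0.0139
gripper_force: 29.5
```

```bash
python3 - <<'E'
from go import *
print(r.get_obs()["joints"])
rel(gr(.06,0,.25),RG)
E
```

```text
[-0.8138  0.2223  1.3159  1.9446 -0.5039  0.8784 -0.9012]
row [0.123, -0.341, 0.232, -0.027, 0.054, 0.005] mm 108 deg 5 t 16.25
```

Emit:
apply_moves --pt "0.04 -0.11 0.07 -0.009 0.018 0.002" --pt "0.08 -0.22 0.14 -0.018 0.036 0.003" --pt "0.123 -0.341 0.18 -0.027 0.054 0.005" --pt "0.123 -0.341 0.18 -0.027 0.054 0.005"

```text
clock: 16.75
tcp_pos: [0.6099, -0.1136, 0.2933]
orientation: [3.048, -0.121, 0.67]
contact_force: [0.6, -0.4, -0.1]
grip_width: 0.0139
gripper_force: 29.5
```

```bash
python3 - <<'E'
from go import *
o=r.get_obs();print(o["joints"],o["grip_width"])
rel(gr(.03,0,.185),RG)
fs={n:r.grab_frame(n) for n in("scene","top","wrist")}
p=o["tcp_pos"];Rc=R.from_rotvec(o["orientation"]).as_matrix()
tip=p+Rc[:,2]*.146; end=p-Rc[:,2]*.044; print("tip",tip)
gl=[gr(.0185,-.0185,0),gr(.0185,.0185,0),gr(.0185,.0185,.14),gr(.0185,-.0185,.14)]
gb=[gr(0,0,0),gr(0,0,.14)]
out=[]
for n,f in fs.items():
    c=proj(f,[gr(.03,0,.08)])[0].astype(int); w=50 if n!="wrist" else 100; k=400//(2*w)
    c=np.clip(c,w,[512-w,384-w])
    a=cv2.resize(f["pixels"][c[1]-w:c[1]+w,c[0]-w:c[0]+w],(400,400),interpolation=cv2.INTER_CUBIC); b=a.copy()
    for P,col in((gl,(255,0,0)),(gb,(255,0,0)),([tip,end],(0,255,0))):
        cv2.polylines(b,[((proj(f,P)-c+w+.4)*k).round().astype(int)],True,col,1)
    out.append(np.vstack([a,b])[:, :])
save("p3",cv2.resize(np.hstack(out),(800,533),interpolation=cv2.INTER_AREA))
E
```

```text
[-0.9883  0.2891  1.3061  2.0108 -0.5666  0.6847 -1.0258] 0.013891939110422013
row [-0.122, 0.004, 0.309, -0.0, 0.002, 0.003] mm 83 deg 0 t 16.75
tip [ 0.6709 -0.1186  0.1608]
```

View pics/p3.png

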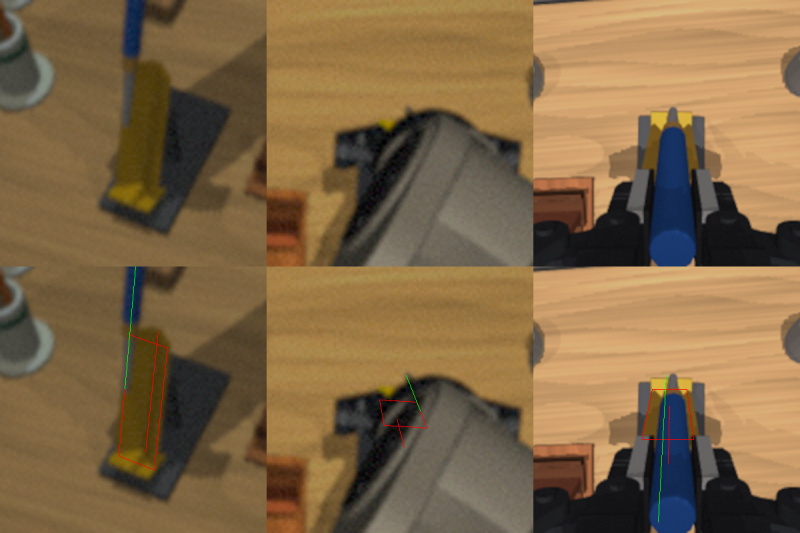

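Emit:
apply_moves --pt "-0.1 0.004 0.07 0 0.002 0.003" --pt "-0.1 0.004 0.17 0 0.002 0.003" --pt "-0.1 0.004 0.27 0 0.002 0.003" --pt "-0.1 0.004 0.35 0 0.002 0.003" --pt "-0.1 0.004 0.38 0 0.002 0.003"

```text
clock: 17.52
tcp_pos: [0.6268, -0.1221, 0.1978]
orientation: [3.044, -0.14, 0.678]
contact_force: [0.3, 0.0, -0.4]
grip_width: 0.0143
gripper_force: 29.6
```

```bash
python3 - <<'E'
from go import *
o=r.get_obs();print(o["joints"],o["contact_force"],Rg.T@(o["tcp_pos"]-Og))
rel(gr(.016,0,.156),RG)
E
```

```text
[-0.6713  0.4035  0.9693  2.074  -0.8237  0.5129 -0.8113] [ 0.3137  0.0328 -0.3717] [ 0.0363 -0.0059  0.1682]
row [-0.081, -0.023, 0.048, 0.002, -0.001, -0.004] mm 24 deg 0 t 17.52
```

Emit:
apply_moves --pt "0 -0.023 0.015 0 0 -0.004" --pt "-0.02 -0.023 0.03 0 0 -0.004" --pt "-0.04 -0.023 0.045 0 0 -0.004" --pt "-0.06 -0.023 0.045 0 0 -0.004" --pt "-0.075 -0.023 0.045 0 0 -0.004"

```text
clock: 18.15
tcp_pos: [0.6152, -0.1136, 0.1802]
orientation: [3.044, -0.127, 0.679]
contact_force: [-1.0, -0.6, -0.1]
grip_width: 0.014
gripper_force: 29.6
```

```bash
python3 - <<'E'
from go import *
o=r.get_obs();print(o["joints"],o["contact_force"],Rg.T@(o["tcp_pos"]-Og))
rel(gr(.011,0,.156),RG)
f=r.grab_frame("wrist"); s=r.grab_frame("scene")
a=cv2.resize(f["pixels"][50:250,150:350],(400,400),interpolation=cv2.INTER_CUBIC)
c=proj(s,[gr(.03,0,.08)])[0].astype(int)
b=cv2.resize(s["pixels"][c[1]-40:c[1]+40,c[0]-40:c[0]+40],(400,400),interpolation=cv2.INTER_CUBIC)
save("p4",np.hstack([a,b]))
E
```

```text
[-0.6611  0.3979  0.9291  2.1172 -0.8594  0.4618 -0.7744] [-1.0338 -0.5966 -0.1076] [0.0178 0.0015 0.1574]
row [-0.027, 0.006, 0.006, 0.001, -0.002, 0.001] mm 7 deg 0 t 18.15
```

View pics/p4.png

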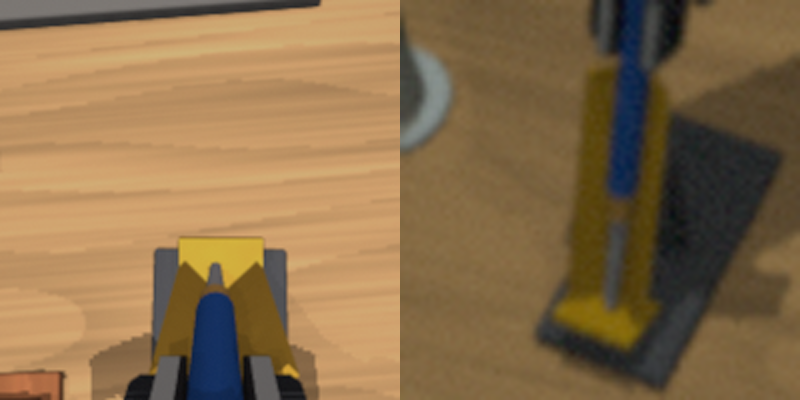

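Emit:
apply_moves --pt "-0.006 0.006 0 0 0 0" --pt "-0.012 0.006 0 0 0 0" --pt "-0.016 0.006 0 0 0 0" --pt "-0.02 0.006 0 0 0 0"

```text
clock: 18.75
tcp_pos: [0.6113, -0.1148, 0.1783]
orientation: [3.043, -0.127, 0.68]
contact_force: [0.8, 0.1, -0.9]
grip_width: 0.0142
gripper_force: 29.6
```

Emit:
apply_moves --pt "-0.003 0 0 0 0 0" --pt "-0.006 0 0 0 0 0"

```text
clock: 19.0
tcp_pos: [0.6106, -0.1151, 0.1782]
orientation: [3.042, -0.128, 0.682]
contact_force: [3.5, -3.0, -0.5]
grip_width: 0.0142
gripper_force: 29.5
```

Emit:
apply_moves --pt "0.002 0.008 0 0 0 0" --pt "-0.002 0.008 0 0 0 0" --pt "-0.006 0.008 0 0 0 0"

```text
clock: 19.38
tcp_pos: [0.6097, -0.1159, 0.1778]
orientation: [3.043, -0.126, 0.683]
contact_force: [7.6, 1.7, -0.2]
grip_width: 0.0142
gripper_force: 29.4
```

```bash
python3 - <<'E'
from go import *
o=r.get_obs();print(Rg.T@o["contact_force"],Rg.T@(o["tcp_pos"]-Og))
E
```

```text
[ 6.6992  2.3338 -3.2893] [ 0.012  -0.0012  0.1575]
```

Emit:
apply_moves --pt "0.005 -0.002 0 0 0 0" --pt "0.005 -0.002 0.012 0 0 0" --pt "0.005 -0.002 0.024 0 0 0" --pt "0.005 -0.002 0.034 0 0 0" --pt "0.005 -0.002 0.036 0 0 0"

```text
clock: 20.0
tcp_pos: [0.6142, -0.1174, 0.1714]
orientation: [3.044, -0.13, 0.685]
contact_force: [-13.6, 5.3, 31.4]
grip_width: 0.0139
gripper_force: 32.9
```

Emit:
apply_moves --pt "0 0 0.003 0 0 0" --pt "0 0 0.006 0 0 0"

```text
clock: 20.25
tcp_pos: [0.6151, -0.1181, 0.1711]
orientation: [3.044, -0.132, 0.687]
contact_force: [-20.2, 4.0, 44.5]
grip_width: 0.0145
gripper_force: 34.8
```

Emit:
apply_moves --pt "0 0 -0.01 0 0 0" --pt "0 0 -0.014 0 0 0" --pt "0 0 -0.014 0 0 0"

```text
clock: 20.62
tcp_pos: [0.6131, -0.1165, 0.1718]
orientation: [3.043, -0.127, 0.682]
contact_force: [1.3, 3.0, 8.9]
grip_width: 0.0143
gripper_force: 30.1
```

```bash
python3 - <<'E'
from go import *
o=r.get_obs();print(o["joints"],Rg.T@o["contact_force"],Rg.T@(o["tcp_pos"]-Og),o["grip_width"])
f=r.grab_frame("wrist"); s=r.grab_frame("scene")
a=cv2.resize(f["pixels"][150:290,180:320],(400,400),interpolation=cv2.INTER_CUBIC)
c=proj(s,[gr(.03,0,.08)])[0].astype(int)
b=cv2.resize(s["pixels"][c[1]-40:c[1]+40,c[0]-40:c[0]+40],(400,400),interpolation=cv2.INTER_CUBIC)
save("p5",np.hstack([a,b]))
E
```

```text
[-0.6297  0.4014  0.8962  2.1277 -0.8879  0.4418 -0.7411] [4.6829 3.09   7.6705] [ 0.0125 -0.0015  0.1505] 0.014276167712917929
```

View pics/p5.png

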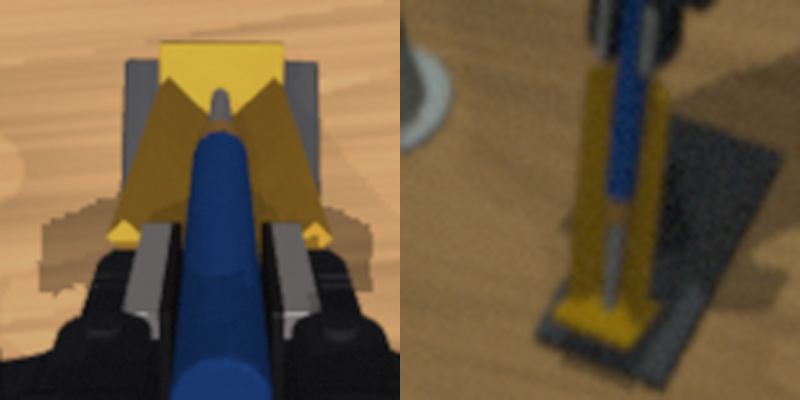

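Emit:
apply_moves --pt "0 -0.002 -0.003 0 0 0" --pt "0 -0.002 -0.003 0 0 0"

```text
clock: 20.98
tcp_pos: [0.6128, -0.1162, 0.172]
orientation: [3.042, -0.127, 0.681]
contact_force: [5.5, 1.3, 2.1]
grip_width: 0.0141
gripper_force: 29.6
```

Emit:
apply_moves --pt "0 0 0 0 0 0" --pt "0 0 0 0 0 0" --pt "0 0 0 0 0 0" --claw 0.5

```text
clock: 21.35
tcp_pos: [0.6111, -0.116, 0.171]
orientation: [3.044, -0.128, 0.677]
contact_force: [0.1, -0.7, -0.4]
grip_width: 0.0425
gripper_force: 0.0
```

Emit:
apply_moves --pt "0 0 -0.06 0 0 0" --pt "0 0 -0.16 0 0 0" --pt "0 0 -0.3 0 0 0" --pt "0 0 -0.5 0 0 0" --pt "0 0 -0.6 0 0 0"

```text
clock: 21.98
tcp_pos: [0.553, -0.1002, 0.2809]
orientation: [3.071, -0.109, 0.64]
contact_force: [0.3, 2.0, -1.5]
grip_width: 0.0427
gripper_force: 0.0
```

```bash
python3 - <<'E'
from go import *
fs={n:r.grab_frame(n) for n in("scene","top")}
f=fs["scene"]["pixels"].copy()
A=proj(fs["scene"],[gr(.011,0,0),gr(.011,0,.19)]).round(1); print(A)
save("fin",cv2.resize(f[80:340,90:430],(784,600),interpolation=cv2.INTER_CUBIC))
E
```

```text
[[200.  229.5]
 [206.5 165.7]]
```

View pics/fin.png

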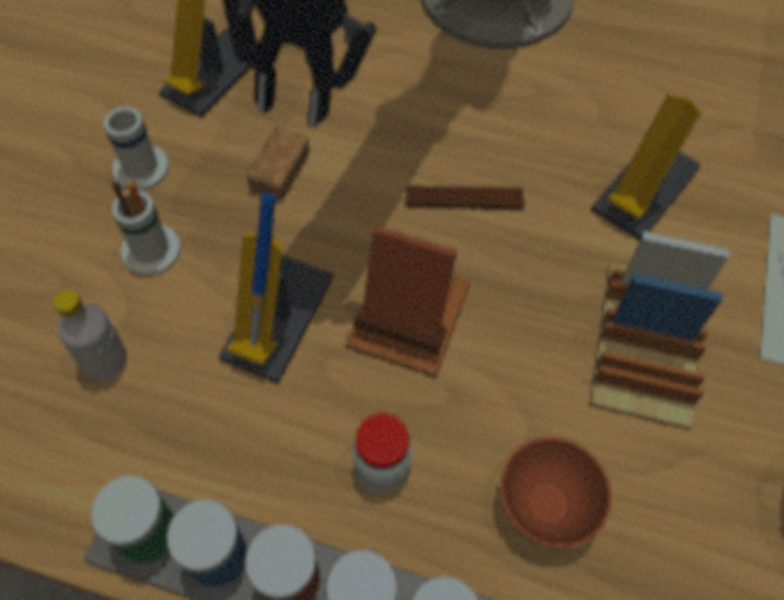

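The picture shows the tile leaning centred on the easel (410,290) and the tool in the groove with its tip at the stop (255,345). The crock is still standing at (135,150), and nothing else looks moved.

```bash
python3 -c "
from bench import r
print(r.hand_in())"
```

```text
the job is handed in; nothing more can be done
None
```

I handed the job in at about 22 s: the tile leans centred and flat on the easel, the carving tool lies in the groove of the farthest rest with its tip at the stop, and the crock and everything else look undisturbed. The tool's tip met the stop harder than I intended, with the wrist force reaching about 49 N. I backed off before releasing it, and the other contacts stayed light.

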